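# Scrub a shake cup and rinse it at half press

## Robot

A 6-joint arm with a two-finger parallel gripper is mounted at the origin on the work surface. World frame = base frame: x ahead of the robot, y to its left, z up, the work surface at z = 0. Lengths are in m, angles in degrees, forces in N, time in s.
With the tool pointing down it reaches from about 0.35 to 0.725 m from the base axis. Payload 6 kg.
Tool frame: the origin (TCP) lies at the very end of the fingers, on their centre line; the grasp point (between the pads) lies ctrl.hold_point_z behind it (ctrl.hold_point_z is the distance from the TCP to the grasp point, in m); z points along the fingers, y is the line along which they close (so a half turn about z gives the same grasp; the last joint's range is limited). The gripper opens to 85 mm and grips with 20 to 120 N. Pads are 22 mm wide; open, the fingers measure 114 mm over their backs; the gripper's body (76 mm by 85 mm) begins 54 mm behind the grasp point. The pads swing forward as they close: fully open they stand 13 mm farther back than shut.
Start: joints at [-45.224, 2.303, 4.859, 0, -92.561, -19.12], TCP at [0.26, -0.541, 0.203] pointing down, gripper open.
Joint ranges: [-146.85, 146.85], [-73.84, 115.35], [-62.03, 85.46], [-188.31, 113.3], [-161.28, -10.13], [-171.36, 171.36]. Speed limits (degrees/s): [147.25, 147.25, 172.46, 180, 180, 180].

## Interface

Orientations are given as [roll, pitch, yaw] about the fixed x, y, z axes, in that order (R = Rz(yaw) Ry(pitch) Rx(roll)).
In Python, from rig import ctrl gives the robot as it stands.
- The arm moves only by the tool carry_out, never from a script. Its argument "commands" is a list of rows, each a list of 7 numbers: the shift along the world's x, y, z in cm, then the turn, a rotation vector about the world's x, y, z in rad, then the closure, from 0 (fully open) to 1 (shut). A call has 1 to 10 rows; each row is the pose to reach, as a shift and turn from the pose commanded when the call began; what a row does not reach only later rows make up. A row lasts 1/12 s, in which the tool goes at most 41.7 mm and 7.16 degrees, less where a joint would pass 70% of its speed; a pose out of reach is approached as far as the arm can. A call with a gripper value outside its range is refused whole. The fingers move at their own pace and stop on an object; "grip_force" is the grip in N (left out, the last holds). Time passes only in rows, so rows that repeat a pose let the fingers close. It gives the time, the measured TCP pose, the force, the opening and the grip force at its end, in the units of the state.
- ctrl.read_state(): the state, without advancing time (a new reading comes with each control period).
- ctrl.read_camera(name): name is "scene" or "top"; returns the picture (420x560x3 uint8, red, green, blue); there is no depth.
- ctrl.camera_model(name): a dict with "fx", "fy", "cx", "cy" (pixels), "extrinsics" (4x4, takes a point from camera to world coordinates). Camera axes: x right, y down, z forward; pixel columns grow to the right and rows downward; lengths in m; the calibration is good to about 2 mm. A picture is of the moment at which its call begins. camera_model takes no time and is no camera call.
- ctrl.job_done(): hands the job in; it is judged then, once.
The state is a dict: "t": time; "joint_pos": joint angles; "qvel": joint speeds; "effort": joint torques, N m; "ee_pos": TCP position; "ee_rot": TCP orientation; "contact_force": force on the tool from outside, world axes, zero at the start; "moment": the same for the moment, N m; "grip_width": opening from 0.0 (shut) to 1.0 (fully open); "gripper_force": force on a finger pad.
Only numpy, scipy, OpenCV 4.12 (cv2) and the standard library are available. Lean on these libraries where they do the work, as an engineer would, in place of code of your own. Each camera call takes 0.05 s, during which the arm holds its last target. There are 200 camera calls.

## Task

Take the bottle brush out of its canister and scrub the steel cup that stands on the rinser: brush down to the cup's floor, then two full strokes, each drawing the brush tip up to between half and three quarters of the cup's depth and back down to the floor. Leave the brush standing in the cup, let it go, and rinse both by pressing the sprung cap of the push valve down until its top is level with the top of the gauge post beside it (half its travel), never pushing it all the way down. Hold it there for three seconds or more and finish while still holding it; the cup stays in its seat and the mug, the jar and the saucers are left alone.

Things in the scene. Friction and masses are not known exactly. Their poses are not given: they have to be found in the camera images.
- brush_mid (a point): Half-way up the upright bottle brush, on its axis; 110 g or so, 180 mm long in all, z along the brush from bristles to handle. Bristle head: white stiff cylinder 52 mm across, the lowest 60 mm. Then a thin steel stem, then a round wooden handle 18 mm across from 84 mm above the brush's lower end to its top at 180 mm. It starts standing upright in the canister, held by nothing.
- brush_tip (a point): Centre of the flat lower end of the brush's bristle head, 90 mm below brush_mid along the brush.
- canister: Fixed short white ceramic pot in which the brush starts: 80 mm across outside, 72 mm inside, 55 mm high, inner floor 6 mm above the counter. Origin at the centre of its underside. It is on the left or the right of the rinser, the push valve on the other side.
- cup_in (a point): Centre of the inner floor of the loose, open steel cup (about 350 g) standing upright on the rinser; z along the cup's axis. Cup 100 mm high, 76 mm across at the rim, 72 mm at the foot, wall 3 mm, floor 4 mm; so the inside is 96 mm deep and 66 to 70 mm across, and the rim lies 96 mm above this point.
- seat (a point): Centre of the seat ring on the fixed rinser's drip tray (steel tray 180 x 150 mm, 18 mm high), where the cup's foot stands, 18 mm above the counter. Ring 84 mm inside, 92 mm outside, 8 mm high. x points from here to the water tower, a steel post 26 x 44 mm standing 88 mm away, with a short nozzle that ends just outside the cup's rim; its top is 118 mm above this point, 18 mm over the cup's rim.
- plunger (a joint): Travel of the push valve's sprung cap in m: 0 up, growing as it is pressed straight down, 0.030 at the stop; half travel, level with the gauge post, is 0.015. The spring takes about 3 N to start, 7 N at half travel, 11 N at the stop and pushes the cap back up when let go.
- cap_top (a point): Centre of the flat top of the push valve's cap, a steel disc 48 mm across and 12 mm thick on a stem; it moves with the cap. 100 mm above the counter when up, 85 mm at half travel.
- gauge_top (a point): Centre of the flat top of the fixed gauge post beside the cap, 85 mm above the counter: a rod 12 mm across with a head 18 mm across, 55 mm to one side of the cap's axis. The valve's steel foot is 76 x 112 mm, 22 mm high.
- mug: Bystander: loose white mug, 76 mm across, 85 mm high, handle at its +y. Origin at the centre of its underside.
- jar: Bystander: loose glass jar with a steel cap, 64 mm across, 90 mm high. Origin at the centre of its underside.
- saucers: Bystander: stack of white saucers, 120 mm across, 43 mm high. Origin at the centre of its underside.

How it is judged (in metres and radians):
On the way, in this order (a step that is already met when the one before it is completed fails the run):
1. the brush tip is at the cup's floor (horizontal distance between brush_tip and cup_in below 0.03 m and z of brush_tip in the frame of cup_in below 0.02 m), for 0.05 s.
2. first stroke up (horizontal distance between brush_tip and cup_in below 0.03 m and z of brush_tip in the frame of cup_in between 0.045 and 0.095 m), for 0.05 s.
3. first stroke down to the floor (all of step 1), for 0.05 s.
4. second stroke up (all of step 2), for 0.05 s.
5. second stroke down to the floor (all of step 3), for 0.05 s.
6. the brush is let go, standing in the cup (all of step 5 and not (contact force between any of the fingers, the arm and brush above 0.3 N) and horizontal distance between cup_in and seat below 0.012 m and angle between cup_in's own z axis and vertical below 0.15 rad and z of cup_in in the frame of seat below 0.012 m), for 0.3 s.
7. the cap is held at half press for 2.5 s, brush and cup in place (all of step 6 and value of joint plunger between 0.01 and 0.02 m and contact force between any of the fingers, the arm and plunger above 1.5 N and angle between brush_mid's own z axis and vertical below 0.5 rad), for 2.5 s.
At the end, for the whole second after the job is handed in: The robot presses the cap (over 1.5 N) and keeps it still at 10 to 20 mm of travel; the brush stands untouched in the cup, its tip within 20 mm of the cup's floor, leaning less than 0.5 rad; the cup stands in its seat within 12 mm and 0.15 rad (all of step 7 and velocity of joint plunger between -0.01 and 0.01 m/s); the arm keeps its last pose, push and grip.
It fails at once if the cap is pushed (nearly) all the way down (value of joint plunger above 0.027 m).
It fails at once if the cup is lifted out of its seat or tipped (z of cup_in in the frame of seat above 0.02 m or angle between cup_in's own z axis and vertical above 0.35 rad).
It fails at once if a bystander is disturbed (distance of any of mug, jar, saucers from where it was at the start of the episode above 0.02 m or angle between any of mug, jar, saucers's own z axis and vertical above 0.3 rad).
It also fails if it takes over 69 s, if anything falls off the work surface, if the arm or the gripper's body presses on something with over 40 N, if the wrist force passes 120 N, or if a joint passes its speed limit or range.

## Working session

There is one attempt and no reset: what is moved stays moved. The work goes in short steps, Python scripts to look and compute and a tool call to move; the robot and the scene stay as the last step left them, time stands still between calls to the robot, and variables do not carry over. Pictures are saved under pics/ and viewed, at most 10 in all, crops included, and the job is handed in when it is done.

Besides the shell and the picture viewer there is one more tool, called after "Request:" as a command line: name --pt "numbers of a row" for each row, then --argument value for the rest. carry_out: Moves the arm, as the interface text tells. Its arguments: {"type":"object","properties":{"commands":{"type":"array","items":{"type":"array","items":{"type":"number"}}},"grip_force":{"type":"number"}},"required":["commands"]}

```bash
mkdir -p pics; python3 - <<'E'
from rig import ctrl
import cv2, numpy as np
print(ctrl.read_state(), ctrl.hold_point_z)
for n in("scene","top"):
    im=ctrl.read_camera(n); cv2.imwrite(f"pics/{n}0.png",im[:,:,::-1])
    m=ctrl.camera_model(n); print(n,m["fx"],m["fy"],m["cx"],m["cy"],np.round(m["extrinsics"],4).tolist())
E
```

```text
{'t': 0.0, 'joint_pos': array([-4.52237850e+01,  2.33986424e+00,  4.79895189e+00, -2.77352193e-02,
       -9.25634425e+01, -1.91216352e+01]), 'qvel': array([ 0.02110375, -0.07612124,  0.05060644,  0.00437666, -0.12279684,
        0.02517466]), 'effort': array([-4.70923314e-04, -3.68197632e+01,  3.47398710e+01,  6.93234131e+00,
       -5.57706779e-03, -4.41410373e-05]), 'ee_pos': array([ 0.25967728, -0.54044105,  0.20213058]), 'ee_rot': array([ 1.79892326e+02, -8.00307262e-03, -1.54344197e+02]), 'contact_force': array([ 0.02426358, -0.33542735, -0.08678597]), 'moment': array([ 0.02724292,  0.02729343, -0.00997635]), 'gripper_force': 0.0, 'grip_width': 0.9990267505353069} 0.0187
scene 521.9429272458435 521.9429272458435 273.02327602379836 216.25089791827006 [[0.8705, 0.3016, -0.3889, 1.1687], [0.4921, -0.5381, 0.6843, -0.944], [-0.0029, -0.7871, -0.6169, 0.9367], [0.0, 0.0, 0.0, 1.0]]
top 481.34317842709936 481.34317842709936 264.57919104935854 207.22487800583383 [[-0.0096, -0.9914, 0.1306, 0.4631], [-1.0, 0.0098, 0.001, 0.018], [-0.0022, -0.1306, -0.9914, 1.2754], [0.0, 0.0, 0.0, 1.0]]
```

View pics/scene0.png

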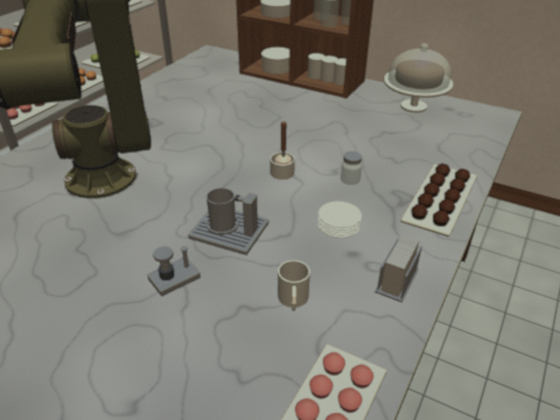

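View pics/top0.png

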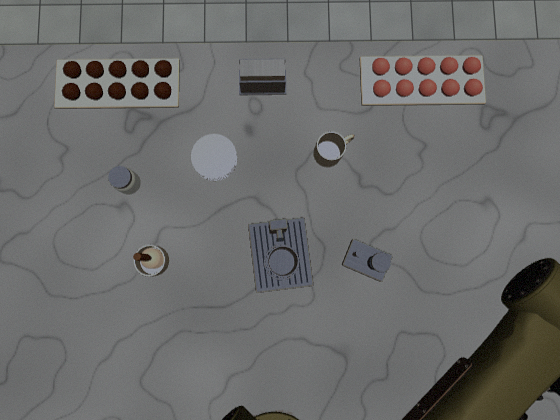

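The scene view shows the brush (283,150) in its canister, the cup (221,210) with the tower at its right, and the valve cap (163,255) with its gauge (185,255). In the top view they are: handle top (139,257), canister (151,261), cup (282,261), cap (378,262) and gauge (354,254). I'll enlarge this region for exact pixels.

```bash
python3 - <<'E'
import cv2, numpy as np
t=cv2.imread("pics/top0.png"); s=cv2.imread("pics/scene0.png")
f=lambda im,x,y,w,h,k:cv2.convertScaleAbs(cv2.resize(im[y:y+h,x:x+w],(w*k,h*k),interpolation=cv2.INTER_CUBIC),alpha=1.6)
a=f(t,120,235,50,50,5); b=f(t,245,210,70,90,5)[:450]; c=f(t,340,230,56,56,5)
out=np.zeros((600,800,3),np.uint8)
out[:250,:250]=a; out[:450,250:600]=b; out[300:580,0:250]=c[:,:250]
out=np.zeros((600,800,3),np.uint8); out[:250,:250]=a; out[:450,250:600]=b; out[255:535,0:250]=c[:,15:265]
d=f(s,260,115,50,70,4); out[:280,600:800]=d
e=f(s,145,240,60,55,4)[:, :200]; out[285:505,600:800]=e
cv2.imwrite("pics/crop.png",out)
E
```

```text
(no output)
```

View pics/crop.png

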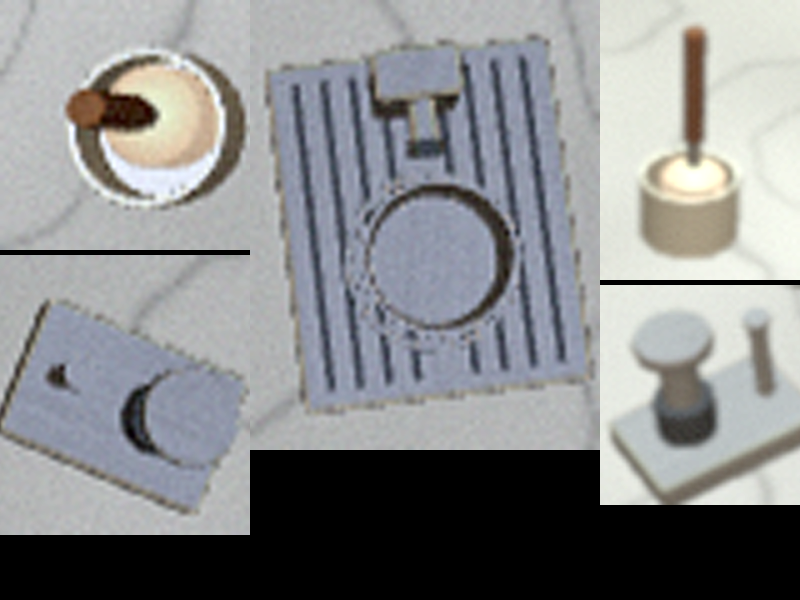

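```bash
cat > h.py <<'E'
from rig import ctrl
import numpy as np
def ray(cam,u,v):
    m=ctrl.camera_model(cam);E=np.array(m["extrinsics"])
    return E[:3,3],E[:3,:3]@np.array([(u-m["cx"])/m["fx"],(v-m["cy"])/m["fy"],1])
def at(cam,u,v,z):
    o,d=ray(cam,u,v); return o+d*(z-o[2])/d[2]
E
python3 - <<'E'
from h import *
for n,c,u,v,z in [("handle","top",136.6,256.2,.186),("handle","scene",283.1,122.6,.186),("bristletop","top",152.4,258.4,.066),("canister","top",149,260,.055),
 ("cup","top",282.8,260.8,.118),("cap","top",381.9,262,.1),("cap","scene",163.1,252.4,.1),("gauge","scene",183.9,247.9,.085),("tower","top",277.8,224.5,.136),
 ("saucer","top",214,157,.04),("mug","top",331,147,.085),("jar","top",121,177,.09)]:
    print(n,c,at(c,u,v,z).round(4))
E
```

```text
handle top [0.4981 0.3086 0.186 ]
handle scene [0.4961 0.3033 0.186 ]
bristletop top [0.4961 0.3009 0.066 ]
canister top [0.4925 0.312  0.055 ]
cup top [ 0.486  -0.0231  0.118 ]
cap top [ 0.4811 -0.264   0.1   ]
cap scene [ 0.4809 -0.2662  0.1   ]
gauge scene [ 0.5027 -0.216   0.085 ]
tower top [ 0.5715 -0.0119  0.136 ]
saucer top [0.7601 0.1508 0.04  ]
mug top [ 0.7722 -0.1507  0.085 ]
jar top [0.6992 0.3783 0.09  ]
```

The positions agree between the two views, with the brush handle at about (0.497, 0.306). I'll start moving and close along world y.

Request:
carry_out --pt "10 36 10 0 0 -0.448 0" --pt "10 36 10 0 0 -0.448 0" --pt "10 36 10 0 0 -0.448 0" --pt "10 36 10 0 0 -0.448 0" --pt "10 36 10 0 0 -0.448 0" --pt "10 36 10 0 0 -0.448 0" --pt "10 36 10 0 0 -0.448 0" --pt "10 36 10 0 0 -0.448 0" --pt "10 36 10 0 0 -0.448 0" --pt "10 36 10 0 0 -0.448 0" --grip_force 30

```text
t: 0.93
ee_pos: [0.3604, -0.1778, 0.3045]
ee_rot: [180.0, 0.1, -179.9]
contact_force: [-0.7, -0.8, 0.7]
grip_width: 1.0
gripper_force: 0.0
```

Request:
carry_out --pt "7 24 0 0 0 0 0" --pt "7 24 0 0 0 0 0" --pt "7 24 0 0 0 0 0" --pt "7 24 0 0 0 0 0" --pt "7 24 0 0 0 0 0" --pt "7 24 0 0 0 0 0" --pt "7 24 0 0 0 0 0" --pt "7 24 0 0 0 0 0"

```text
t: 1.6
ee_pos: [0.4297, 0.061, 0.302]
ee_rot: [-179.9, -0.1, -179.8]
contact_force: [-0.2, -0.1, 0.4]
grip_width: 0.996
gripper_force: 0.0
```

Request:
carry_out --pt "6.7 24.5 0 0 0 0 0" --pt "6.7 24.5 0 0 0 0 0" --pt "6.7 24.5 0 0 0 0 0" --pt "6.7 24.5 0 0 0 0 0" --pt "6.7 24.5 0 0 0 0 0" --pt "6.7 24.5 0 0 0 0 0" --pt "6.7 24.5 0 0 0 0 0" --pt "6.7 24.5 0 0 0 0 0" --pt "6.7 24.5 0 0 0 0 0"

```text
t: 2.35
ee_pos: [0.4972, 0.3031, 0.3032]
ee_rot: [-180.0, -0.0, 179.9]
contact_force: [-0.9, -1.0, 0.8]
grip_width: 0.997
gripper_force: 0.0
```

```bash
python3 - <<'E'
from h import *
import cv2
s=ctrl.read_state(); print(s["ee_pos"],s["joint_pos"].round(1))
im=ctrl.read_camera("scene")[:,:,::-1]
cv2.imwrite("pics/s2.png",cv2.convertScaleAbs(cv2.resize(im[40:200,180:380],(800,640),interpolation=cv2.INTER_CUBIC)[:600],alpha=1.6))
E
```

```text
[0.4971815  0.30310261 0.30317114] [  51.1    1.6   14.6    0.  -103.1 -141.2]
```

View pics/s2.png

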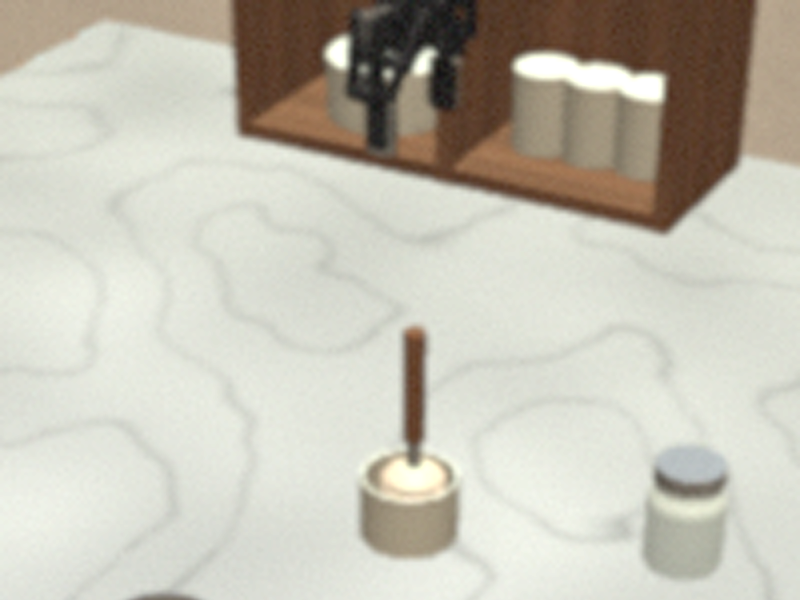

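The open fingers (mid (410,128)) are above the handle (414,332), so I'll descend.

Request:
carry_out --pt "0 0.1 -3 0 0 0 0" --pt "0 0.1 -6 0 0 0 0" --pt "0 0.1 -9 0 0 0 0" --pt "0 0.1 -11 0 0 0 0" --pt "0 0.1 -13 0 0 0 0" --pt "0 0.1 -15 0 0 0 0" --pt "0 0.1 -16.5 0 0 0 0" --pt "0 0.1 -17.5 0 0 0 0" --pt "0 0.1 -17.5 0 0 0 0" --pt "0 0.1 -17.5 0 0 0 0"

```text
t: 3.23
ee_pos: [0.4972, 0.3043, 0.1294]
ee_rot: [180.0, 0.1, 179.9]
contact_force: [-0.5, -0.7, 1.8]
grip_width: 0.994
gripper_force: 0.0
```

Request:
carry_out --pt "0 0 0 0 0 0 0.5" --pt "0 0 0 0 0 0 0.6" --pt "0 0 0 0 0 0 0.7" --pt "0 0 0 0 0 0 0.8" --pt "0 0 0 0 0 0 0.9" --pt "0 0 0 0 0 0 1" --pt "0 0 0 0 0 0 1" --pt "0 0 0 0 0 0 1" --pt "0 0 0 0 0 0 1" --pt "0 0 0 0 0 0 1" --grip_force 40

```text
t: 4.07
ee_pos: [0.4969, 0.3053, 0.1284]
ee_rot: [180.0, 0.0, 180.0]
contact_force: [0.8, 0.4, 1.3]
grip_width: 0.196
gripper_force: 39.1
```

Request:
carry_out --pt "0 0 1 0 0 0 1" --pt "0 0 3 0 0 0 1" --pt "0 0 6 0 0 0 1" --pt "0 0 9 0 0 0 1" --pt "0 0 12 0 0 0 1" --pt "0 0 14 0 0 0 1" --pt "0 0 15.5 0 0 0 1" --pt "0 0 15.5 0 0 0 1" --pt "0 0 15.5 0 0 0 1"

```text
t: 4.82
ee_pos: [0.4968, 0.3053, 0.2836]
ee_rot: [179.9, 0.0, 180.0]
contact_force: [0.4, -0.3, -1.8]
grip_width: 0.198
gripper_force: 39.1
```

```bash
python3 - <<'E'
from h import *
import cv2
s=ctrl.read_state(); print(s["ee_pos"],s["ee_rot"])
im=ctrl.read_camera("scene")[:,:,::-1]
a=ctrl.read_camera("top")[:,:,::-1]
o=np.zeros((600,800,3),np.uint8)
f=lambda im,x,y,w,h,k:cv2.convertScaleAbs(cv2.resize(im[y:y+h,x:x+w],(w*k,h*k),interpolation=cv2.INTER_CUBIC),alpha=1.6)
o[:,:400]=f(im,240,40,80,120,5); o[:500,400:]=f(a,100,220,80,100,5)
cv2.imwrite("pics/s3.png",o)
E
```

```text
[0.49680908 0.30532271 0.28361899] [1.79941353e+02 1.71253375e-02 1.79984709e+02]
```

View pics/s3.png

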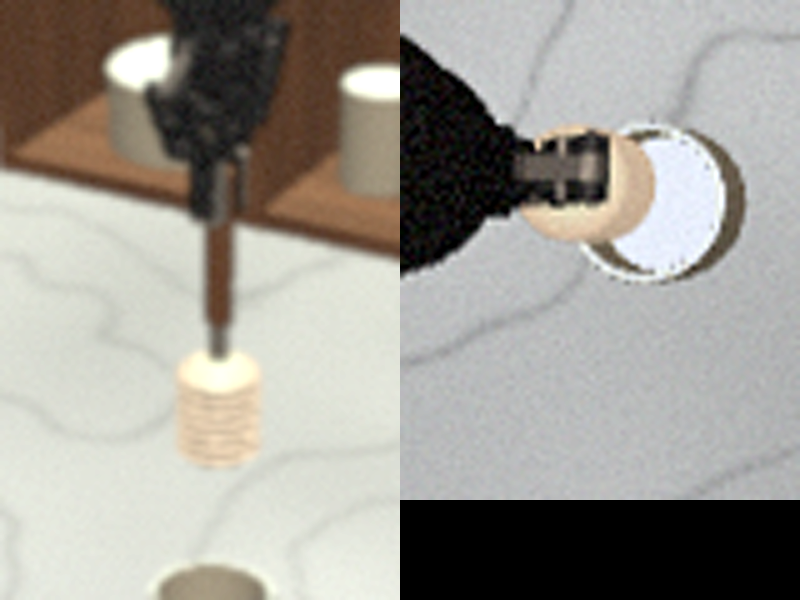

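The brush hangs upright in the grip. In the scene crop its axis is at column 219, and in the top crop the head spans columns 518–656 and rows 123–243.

```bash
python3 - <<'E'
from h import *
for z,u,v in[(.221,578,183),(.161,599,183)]:
    print(at("top",100+(u-400+.5)/5-.5,220+(v+.5)/5-.5,z))
for z,u,v in[(.161,219,447)]:
    print(at("scene",240+(u+.5)/5-.5,40+(v+.5)/5-.5,z))
for u,v,z in [(137.7,0,0)]: pass
# cup rim in scene by mask-free check: project cup estimate
m=ctrl.camera_model("scene");E=np.linalg.inv(m["extrinsics"])
p=E@[.486,-.0231,.118,1]; print(p[0]/p[2]*m["fx"]+m["cx"],p[1]/p[2]*m["fy"]+m["cy"])
E
python3 - <<'E'
import cv2,numpy as np
s=cv2.imread("pics/scene0.png")
cv2.imwrite("pics/cup.png",cv2.convertScaleAbs(cv2.resize(s[170:260,180:280],(800,720),interpolation=cv2.INTER_CUBIC)[:600],alpha=1.6))
E
```

```text
[0.49700507 0.30232424 0.221     ]
[0.49884358 0.30881286 0.161     ]
[0.49419784 0.30908715 0.161     ]
221.33097504865583 194.9899720573804
```

View pics/cup.png

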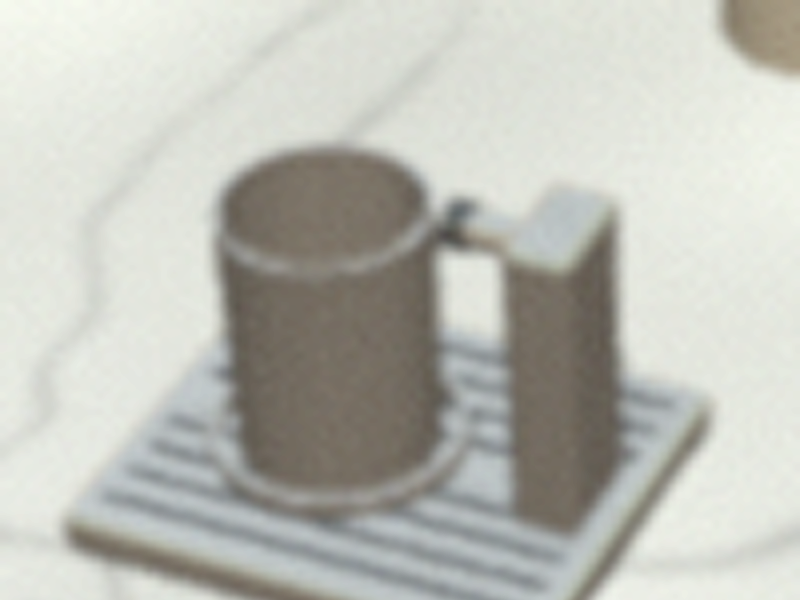

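The rim centre is at scene (220.4,195.8), within 1 px of the top-view estimate, so I take the cup at (0.486, -0.025). I'll carry the brush over it.

Request:
carry_out --pt "-0.1 -2 0 0 0 0 1" --pt "-0.2 -6 0 0 0 0 1" --pt "-0.4 -10 0 0 0 0 1" --pt "-0.5 -14 0 0 0 0 1" --pt "-0.6 -18 0 0 0 0 1" --pt "-0.8 -22 0 0 0 0 1" --pt "-0.9 -26 0 0 0 0 1" --pt "-1 -30 0 0 0 0 1" --pt "-1.1 -32.5 0 0 0 0 1" --pt "-1.1 -33 0 0 0 0 1"

```text
t: 5.75
ee_pos: [0.4848, -0.0284, 0.2823]
ee_rot: [-179.9, -0.1, 179.8]
contact_force: [-0.5, -0.1, -0.9]
grip_width: 0.195
gripper_force: 39.2
```

Request:
carry_out --pt "0 0 0 0 0 0 1" --pt "0 0 0 0 0 0 1" --pt "0 0 0 0 0 0 1"

```text
t: 6.0
ee_pos: [0.4857, -0.0239, 0.2823]
ee_rot: [180.0, -0.1, -180.0]
contact_force: [0.3, -0.3, -0.8]
grip_width: 0.195
gripper_force: 39.2
```

```bash
python3 - <<'E'
from h import *
import cv2
s=ctrl.read_state(); print(s["ee_pos"],s["ee_rot"],s["joint_pos"][5])
im=ctrl.read_camera("scene")[:,:,::-1]
a=ctrl.read_camera("top")[:,:,::-1]
o=np.zeros((600,800,3),np.uint8)
f=lambda im,x,y,w,h,k:cv2.convertScaleAbs(cv2.resize(im[y:y+h,x:x+w],(w*k,h*k),interpolation=cv2.INTER_CUBIC),alpha=1.6)
o[:,:400]=f(im,180,120,80,120,5); o[:500,400:]=f(a,245,220,80,100,5)
cv2.imwrite("pics/s4.png",o)
E
```

```text
[ 0.48570691 -0.02391163  0.28233082] [ 1.79996388e+02 -7.89761746e-02 -1.79955713e+02] -110.9506065289977
```

View pics/s4.png

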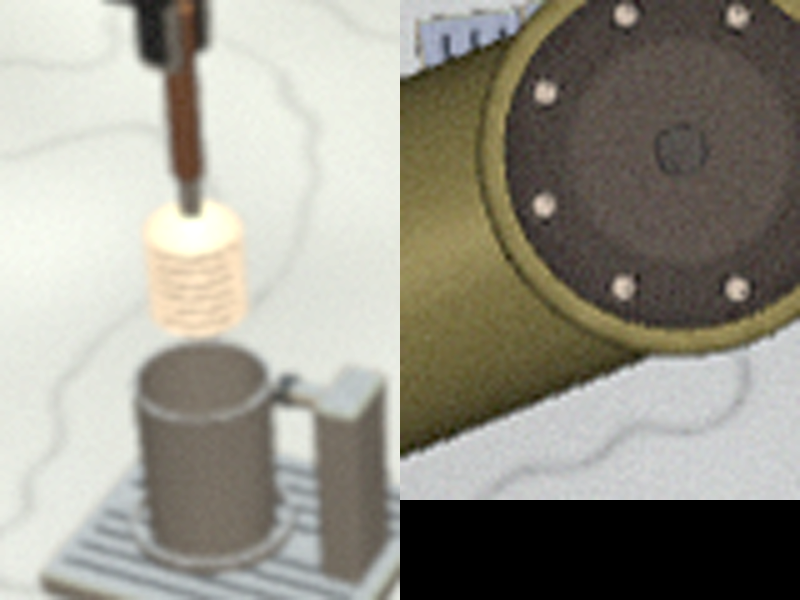

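The brush axis, extended downwards, meets the rim centre (202,381), so it is aligned with the cup. I'll lower it in.

Request:
carry_out --pt "0 -0.1 -2 0 0 0 1" --pt "0 -0.1 -3.5 0 0 0 1" --pt "0 -0.1 -4.5 0 0 0 1" --pt "0 -0.1 -5.5 0 0 0 1" --pt "0 -0.1 -6.5 0 0 0 1" --pt "0 -0.1 -7.5 0 0 0 1" --pt "0 -0.1 -8.5 0 0 0 1" --pt "0 -0.1 -9.5 0 0 0 1" --pt "0 -0.1 -10 0 0 0 1" --pt "0 -0.1 -10 0 0 0 1"

```text
t: 6.93
ee_pos: [0.4852, -0.0259, 0.1816]
ee_rot: [-180.0, -0.1, 180.0]
contact_force: [-0.1, 0.4, -1.1]
grip_width: 0.199
gripper_force: 39.3
```

```bash
python3 - <<'E'
from h import *
import cv2
s=ctrl.read_state(); print(s["ee_pos"],s["contact_force"],s["moment"])
im=ctrl.read_camera("scene")[:,:,::-1]
f=lambda im,x,y,w,h,k:cv2.convertScaleAbs(cv2.resize(im[y:y+h,x:x+w],(w*k,h*k),interpolation=cv2.INTER_CUBIC),alpha=1.6)
cv2.imwrite("pics/s5.png",f(im,180,150,80,90,6))
E
```

```text
[ 0.48520908 -0.02588047  0.18160261] [-0.11470041  0.36064888 -1.10653833] [-0.02071253  0.02046199 -0.01610334]
```

View pics/s5.png

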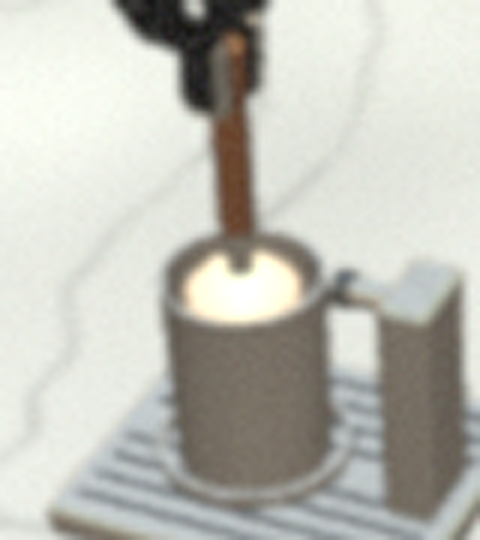

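The head is centred in the rim (244 against 247). I'll go down to the floor.

Request:
carry_out --pt "0.1 0 -1 0 0 0 1" --pt "0.1 0 -2 0 0 0 1" --pt "0.1 0 -2.7 0 0 0 1" --pt "0.1 0 -3.1 0 0 0 1" --pt "0.1 0 -3.4 0 0 0 1" --pt "0.1 0 -3.6 0 0 0 1" --pt "0.1 0 -3.6 0 0 0 1" --pt "0.1 0 -3.6 0 0 0 1"

```text
t: 7.65
ee_pos: [0.4869, -0.0258, 0.1474]
ee_rot: [180.0, 0.0, 180.0]
contact_force: [0.5, -0.4, -1.6]
grip_width: 0.196
gripper_force: 39.3
```

Request:
carry_out --pt "0 0 -0.2 0 0 0 1" --pt "0 0 -0.2 0 0 0 1" --pt "0 0 -0.2 0 0 0 1" --pt "0 0 -0.2 0 0 0 1"

```text
t: 7.98
ee_pos: [0.4868, -0.0258, 0.1453]
ee_rot: [180.0, 0.0, 180.0]
contact_force: [-0.4, -0.1, -0.7]
grip_width: 0.195
gripper_force: 39.3
```

Request:
carry_out --pt "0 0 2 0 0 0 1" --pt "0 0 4 0 0 0 1" --pt "0 0 5.5 0 0 0 1" --pt "0 0 6 0 0 0 1" --pt "0 0 6 0 0 0 1" --pt "0 0 6 0 0 0 1" --pt "0 0 6 0 0 0 1"

```text
t: 8.57
ee_pos: [0.4863, -0.0257, 0.2037]
ee_rot: [180.0, -0.1, 180.0]
contact_force: [-1.2, 0.3, -0.9]
grip_width: 0.197
gripper_force: 39.3
```

Request:
carry_out --pt "0 0 -2 0 0 0 1" --pt "0 0 -4 0 0 0 1" --pt "0 0 -5 0 0 0 1" --pt "0 0 -5.7 0 0 0 1" --pt "0 0 -6 0 0 0 1" --pt "0 0 -6 0 0 0 1" --pt "0 0 -6 0 0 0 1" --pt "0 0 -6 0 0 0 1"

```text
t: 9.23
ee_pos: [0.4872, -0.0258, 0.146]
ee_rot: [180.0, 0.1, 180.0]
contact_force: [0.5, -0.2, -1.1]
grip_width: 0.198
gripper_force: 39.4
```

Request:
carry_out --pt "0 0 2 0 0 0 1" --pt "0 0 4 0 0 0 1" --pt "0 0 5.5 0 0 0 1" --pt "0 0 6 0 0 0 1" --pt "0 0 6 0 0 0 1" --pt "0 0 6 0 0 0 1" --pt "0 0 6 0 0 0 1"

```text
t: 9.82
ee_pos: [0.4863, -0.0257, 0.2038]
ee_rot: [180.0, -0.1, 180.0]
contact_force: [0.7, 0.1, -1.4]
grip_width: 0.196
gripper_force: 39.3
```

Request:
carry_out --pt "0 0 -2 0 0 0 1" --pt "0 0 -4 0 0 0 1" --pt "0 0 -5 0 0 0 1" --pt "0 0 -5.7 0 0 0 1" --pt "0 0 -6.1 0 0 0 1" --pt "0 0 -6.1 0 0 0 1" --pt "0 0 -6.1 0 0 0 1" --pt "0 0 -6.1 0 0 0 1"

```text
t: 10.48
ee_pos: [0.487, -0.0258, 0.1446]
ee_rot: [180.0, 0.0, 180.0]
contact_force: [-0.0, 0.4, -1.0]
grip_width: 0.2
gripper_force: 39.3
```

Request:
carry_out --pt "0 0 0 0 0 0 0.78" --pt "0 0 0 0 0 0 0.7" --pt "0 0 0 0 0 0 0.5" --pt "0 0 0 0 0 0 0.3" --pt "0 0 0 0 0 0 0.1" --pt "0 0 0 0 0 0 0" --pt "0 0 0 0 0 0 0" --pt "0 0 0 0 0 0 0" --pt "0 0 0 0 0 0 0" --pt "0 0 0 0 0 0 0"

```text
t: 11.32
ee_pos: [0.4868, -0.0258, 0.1441]
ee_rot: [180.0, -0.0, 180.0]
contact_force: [-0.1, -0.9, -1.3]
grip_width: 1.0
gripper_force: 0.0
```

Request:
carry_out --pt "0 0 1 0 0 0 0" --pt "0 0 3 0 0 0 0" --pt "0 0 6 0 0 0 0" --pt "0 0 9 0 0 0 0" --pt "0 0 12 0 0 0 0" --pt "0 0 12 0 0 0 0" --pt "0 0 12 0 0 0 0"

```text
t: 11.9
ee_pos: [0.4876, -0.0257, 0.2669]
ee_rot: [179.9, 0.2, 180.0]
contact_force: [0.4, -0.5, -1.1]
grip_width: 0.997
gripper_force: 0.0
```

Request:
carry_out --pt "0 -3 0 0 0 0 0" --pt "0 -7 0 0 0 0 0" --pt "0 -11 0 0 0 0 0" --pt "-0.2 -15 0 0 0 0 0.5" --pt "-0.4 -19 0 0 0 0 1" --pt "-0.6 -23 0 0 0 0 1" --pt "-0.6 -23.9 0 0 0 0 1" --pt "-0.6 -23.9 0 0 0 0 1" --pt "-0.6 -23.9 0 0 0 0 1" --pt "-0.6 -23.9 0 0 0 0 1"

```text
t: 12.73
ee_pos: [0.4808, -0.264, 0.2638]
ee_rot: [180.0, -0.0, -180.0]
contact_force: [0.1, 0.8, 0.2]
grip_width: 0.003
gripper_force: 0.0
```

```bash
python3 - <<'E'
from h import *
import cv2
s=ctrl.read_state(); print(s["ee_pos"],s["contact_force"],s["moment"],s["grip_width"])
im=ctrl.read_camera("scene")[:,:,::-1]
f=lambda im,x,y,w,h,k:cv2.convertScaleAbs(cv2.resize(im[y:y+h,x:x+w],(w*k,h*k),interpolation=cv2.INTER_CUBIC),alpha=1.6)
cv2.imwrite("pics/s6.png",f(im,120,140,150,150,4))
E
```

```text
[ 0.48082604 -0.26399005  0.26381522] [0.11295736 0.77774758 0.22717783] [-0.0096664   0.01696347 -0.03831705] 0.0033392719453428114
```

View pics/s6.png

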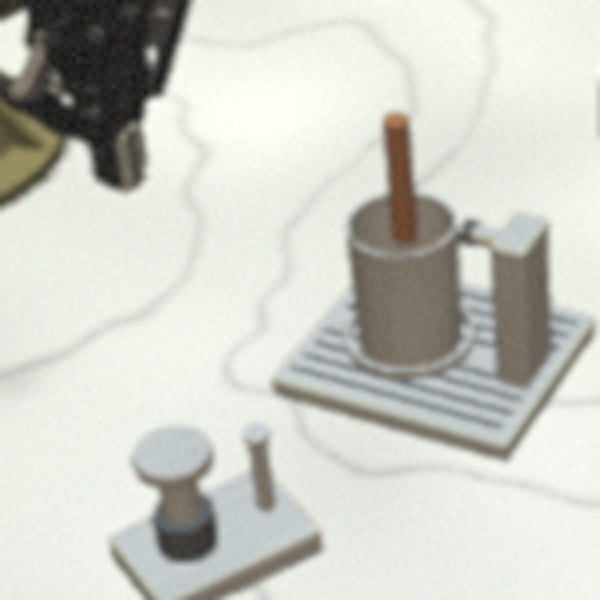

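The brush stands upright in the cup (398,180) and the cup is in its seat. The shut fingers are above the cap (173,455), so I'll descend to just over it.

Request:
carry_out --pt "0 0 -3 0 0 0 1" --pt "0 0 -6 0 0 0 1" --pt "0 0 -9 0 0 0 1" --pt "0 0 -12 0 0 0 1" --pt "0 0 -14 0 0 0 1" --pt "0 0 -15 0 0 0 1" --pt "0 0 -15.5 0 0 0 1" --pt "0 0 -15.5 0 0 0 1" --pt "0 0 -15.5 0 0 0 1"

```text
t: 13.53
ee_pos: [0.4816, -0.2648, 0.1108]
ee_rot: [-179.9, 0.1, -180.0]
contact_force: [-0.3, 0.6, -0.1]
grip_width: -0.002
gripper_force: 0.0
```

Request:
carry_out --pt "0 0 -0.3 0 0 0 1" --pt "0 0 -0.6 0 0 0 1" --pt "0 0 -0.9 0 0 0 1" --pt "0 0 -1.2 0 0 0 1" --pt "0 0 -1.4 0 0 0 1" --pt "0 0 -1.4 0 0 0 1" --pt "0 0 -1.4 0 0 0 1"

```text
t: 14.12
ee_pos: [0.4807, -0.2648, 0.095]
ee_rot: [180.0, -0.0, 180.0]
contact_force: [-0.8, -0.4, 0.1]
grip_width: 0.001
gripper_force: 0.0
```

Request:
carry_out --pt "0 0 -0.1 0 0 0 1" --pt "0 0 -0.2 0 0 0 1" --pt "0 0 -0.2 0 0 0 1" --pt "0 0 -0.2 0 0 0 1"

```text
t: 14.45
ee_pos: [0.4808, -0.2648, 0.0931]
ee_rot: [180.0, -0.0, 180.0]
contact_force: [-0.4, 0.0, 0.4]
grip_width: 0.002
gripper_force: 0.0
```

```bash
python3 - <<'E'
from h import *
import cv2
for i in range(4):
    im=ctrl.read_camera("scene"); s=ctrl.read_state(); print(s["ee_pos"],s["contact_force"])
b=cv2.imread("pics/scene0.png")[:,:,::-1]; cv2.imwrite("pics/s7full.png",im[:,:,::-1])
# where the fingers hide / cap edges: column profile through the cap rows
for v in (249,252,255,258,261,264): print(v,b[v,150:178].mean(1).astype(int).tolist(),'\n   ',im[v,150:178].mean(1).astype(int).tolist())
E
```

```text
[ 0.48079094 -0.2648204   0.09318016] [ 1.40200386  0.67471776 -0.29482004]
[ 0.48083398 -0.2648234   0.09322606] [0.79331669 0.03121747 0.19843179]
[ 0.48083841 -0.26481796  0.09324204] [-0.51022581 -0.3967722  -0.07956218]
[ 0.48082554 -0.26481034  0.0932299 ] [ 0.20510867  0.2613121  -0.29314226]
249 [143, 144, 142, 143, 138, 133, 126, 122, 119, 119, 122, 120, 120, 119, 117, 119, 119, 120, 120, 120, 122, 127, 134, 140, 141, 142, 139, 142] 
    [156, 157, 157, 155, 153, 147, 137, 134, 132, 133, 131, 129, 128, 127, 129, 130, 131, 130, 129, 131, 131, 137, 148, 152, 154, 153, 155, 155]
252 [142, 144, 140, 131, 124, 120, 120, 121, 120, 119, 120, 121, 121, 120, 119, 117, 118, 118, 116, 119, 117, 115, 111, 121, 137, 142, 140, 140] 
    [157, 156, 154, 145, 134, 130, 131, 130, 130, 130, 133, 132, 133, 132, 131, 130, 131, 127, 127, 130, 130, 125, 119, 134, 151, 155, 155, 153]
255 [144, 140, 126, 114, 116, 120, 121, 123, 121, 119, 121, 120, 120, 121, 121, 120, 118, 118, 118, 116, 103, 85, 84, 115, 138, 142, 141, 140] 
    [155, 153, 139, 123, 126, 131, 132, 130, 130, 131, 130, 131, 130, 132
[... 184 characters left out ...]
0, 142, 142, 140, 140] 
    [156, 157, 154, 140, 111, 94, 104, 114, 120, 123, 125, 124, 124, 121, 120, 115, 110, 100, 87, 77, 83, 110, 134, 153, 155, 154, 153, 153]
261 [144, 143, 144, 145, 142, 135, 122, 106, 95, 81, 68, 63, 64, 63, 63, 62, 62, 58, 64, 94, 123, 138, 137, 135, 131, 125, 123, 120] 
    [157, 157, 158, 157, 154, 149, 135, 116, 105, 86, 71, 70, 71, 70, 69, 67, 67, 64, 69, 103, 136, 150, 150, 149, 143, 136, 133, 130]
264 [143, 144, 145, 143, 145, 143, 143, 145, 141, 120, 87, 66, 66, 69, 67, 69, 66, 63, 60, 60, 69, 82, 100, 113, 122, 121, 121, 121] 
    [158, 156, 157, 157, 157, 157, 158, 159, 153, 131, 93, 74, 71, 74, 75, 74, 72, 71, 66, 67, 76, 90, 108, 124, 133, 133, 131, 132]
```

The force is near zero at z = 0.093 and the cap looks unmoved and unhidden, so the arm's image position needs checking before I press further.

```bash
python3 - <<'E'
from h import *
import cv2
m=ctrl.camera_model("scene");E=np.linalg.inv(m["extrinsics"])
for P in([.4808,-.264,.264],[.4808,-.2648,.0932],[.4808,-.2648,.1]):
    p=E@[*P,1]; print(p[0]/p[2]*m["fx"]+m["cx"],p[1]/p[2]*m["fy"]+m["cy"])
im=cv2.imread("pics/s7full.png")
o=np.zeros((600,800,3),np.uint8); o[:600,:600]=cv2.convertScaleAbs(cv2.resize(im[170:290,110:230],(600,600),interpolation=cv2.INTER_CUBIC),alpha=1.5)
cv2.imwrite("pics/s7.png",o)
s=ctrl.read_state(); print(s["ee_pos"],s["joint_pos"].round(2))
E
```

```text
153.78047992881304 196.28441364417793
163.79890255425755 254.15013491884142
163.4237289544615 252.03985061256793
[ 0.48082554 -0.26481034  0.0932299 ] [ -7.87  -4.64 -13.44  -0.   -81.2  -82.14]
```

View pics/s7.png

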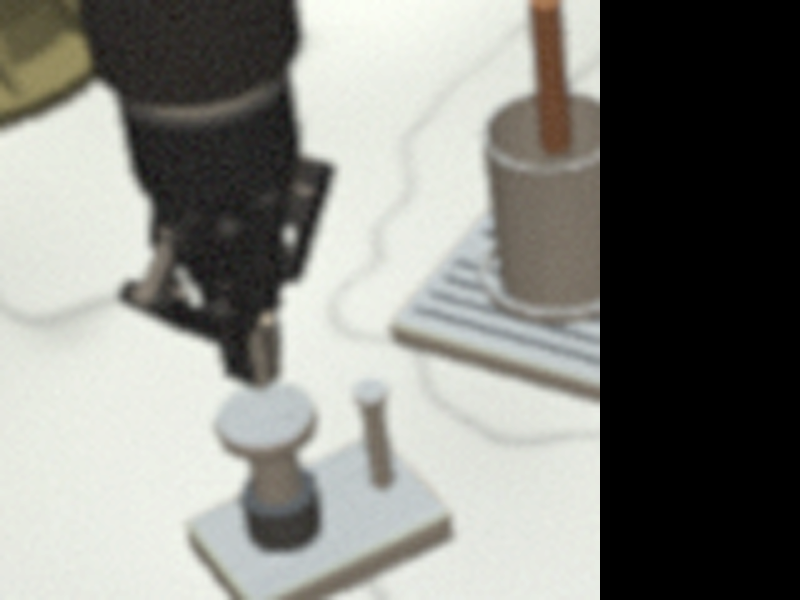

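The fingertips show at (161,246.6), still above the cap at (163,254), although the reported TCP is 7 mm below the cap top. The real tips therefore sit about 2 cm higher than reported. I'll approach by force and measure the cap's motion in the image.

```bash
cat >> h.py <<'E'
import cv2
def look():
    F=[];I=[]
    for i in range(4):
        I.append(ctrl.read_camera("scene").mean(2)); F.append(ctrl.read_state()["contact_force"])
    im=np.mean(I,0); b=cv2.imread("pics/s7full.png").mean(2)
    r=[]
    for u in range(158,169):   # front edge of cap top to dark side: shift of the profile
        g=lambda a:cv2.GaussianBlur(a[225:300,u].astype(np.float32).reshape(-1,1),(1,3),0)[:,0]
        A,B=g(b),g(im); x=np.arange(75.)
        sh=np.arange(-3,13,.1)
        e=[np.abs(np.interp(np.arange(30,40)+s,x,B)-A[30:40]).mean() for s in sh]
        r.append(sh[int(np.argmin(e))])
    s=ctrl.read_state()
    print("t",round(s["t"],2),"z",s["ee_pos"].round(4),"F",np.mean(F,0).round(2),"cap shift px",np.median(r).round(2),np.round(r,1))
    print(im[236:275,163].astype(int).tolist())
if __name__=="__main__":
    m=ctrl.camera_model("scene");E=np.linalg.inv(m["extrinsics"])
    for z in(.1,.085): 
        p=E@[.4809,-.265,z,1]; print(p[1]/p[2]*m["fy"]+m["cy"])
    look()
E
python3 h.py
```

```text
252.10250191926318
256.739005614251
t 14.85 z [ 0.4808 -0.2648  0.0932] F [-0.01 -0.1   0.2 ] cap shift px 0.0 [ 0.   0.   0.   0.1  0.  -0.1  0.   0.   0.   0.  -0.1]
[54, 50, 50, 49, 53, 54, 55, 56, 56, 62, 78, 104, 122, 129, 130, 131, 131, 130, 130, 130, 130, 129, 123, 102, 79, 69, 69, 73, 74, 73, 73, 73, 73, 73, 71, 67, 62, 50, 41]
```

Request:
carry_out --pt "0 0 -0.3 0 0 0 1" --pt "0 0 -0.6 0 0 0 1" --pt "0 0 -0.9 0 0 0 1" --pt "0 0 -0.9 0 0 0 1" --pt "0 0 -0.9 0 0 0 1"

```text
t: 15.27
ee_pos: [0.4805, -0.2648, 0.0837]
ee_rot: [180.0, -0.0, 180.0]
contact_force: [-0.4, -0.4, 0.2]
grip_width: 0.002
gripper_force: 0.0
```

```bash
python3 h.py
```

```text
252.10250191926318
256.739005614251
t 15.47 z [ 0.4809 -0.2649  0.0844] F [-0.43  0.35  0.03] cap shift px 0.0 [0.  0.  0.  0.1 0.  0.  0.  0.  0.  0.  0. ]
[87, 86, 61, 49, 53, 55, 57, 57, 59, 61, 63, 65, 68, 79, 98, 120, 130, 131, 130, 131, 131, 129, 123, 103, 80, 70, 69, 73, 75, 74, 74, 74, 73, 74, 71, 68, 63, 51, 41]
```

Request:
carry_out --pt "0 0 -0.2 0 0 0 1" --pt "0 0 -0.4 0 0 0 1" --pt "0 0 -0.6 0 0 0 1" --pt "0 0 -0.6 0 0 0 1" --pt "0 0 -0.6 0 0 0 1"

```text
t: 15.88
ee_pos: [0.4807, -0.2648, 0.0779]
ee_rot: [180.0, -0.0, 180.0]
contact_force: [0.2, -0.2, 0.3]
grip_width: -0.003
gripper_force: 0.0
```

```bash
python3 h.py
```

```text
252.10250191926318
256.739005614251
t 16.08 z [ 0.4808 -0.2649  0.0783] F [-0.01  0.33  0.14] cap shift px 0.0 [0.  0.  0.  0.1 0.  0.  0.  0.1 0.  0.  0. ]
[28, 49, 76, 80, 61, 54, 56, 57, 58, 61, 63, 65, 66, 66, 69, 78, 103, 124, 130, 132, 130, 131, 124, 103, 79, 70, 70, 72, 74, 74, 74, 74, 74, 73, 72, 69, 62, 50, 41]
```

Request:
carry_out --pt "0 0 -0.2 0 0 0 1" --pt "0 0 -0.4 0 0 0 1" --pt "0 0 -0.4 0 0 0 1" --pt "0 0 -0.4 0 0 0 1"

```text
t: 16.42
ee_pos: [0.4806, -0.2648, 0.0739]
ee_rot: [180.0, -0.0, 180.0]
contact_force: [-0.3, -0.1, -0.5]
grip_width: 0.004
gripper_force: 0.0
```

```bash
python3 h.py
```

```text
252.10250191926318
256.739005614251
t 16.62 z [ 0.4808 -0.2649  0.0743] F [ 0.21 -0.27  0.13] cap shift px 0.0 [0.  0.  0.  0.1 0.  0.  0.  0.1 0.  0.1 0. ]
[23, 27, 50, 83, 95, 66, 56, 58, 59, 61, 64, 66, 66, 67, 66, 67, 71, 90, 116, 130, 131, 131, 122, 104, 80, 71, 70, 73, 74, 74, 74, 75, 73, 74, 71, 68, 62, 50, 41]
```

Request:
carry_out --pt "0 0 -0.1 0 0 0 1" --pt "0 0 -0.2 0 0 0 1" --pt "0 0 -0.3 0 0 0 1" --pt "0 0 -0.3 0 0 0 1"

```text
t: 16.95
ee_pos: [0.4809, -0.2649, 0.0714]
ee_rot: [-180.0, 0.0, 180.0]
contact_force: [0.4, 1.4, 3.0]
grip_width: 0.002
gripper_force: 1.3
```

```bash
python3 h.py
```

```text
252.10250191926318
256.739005614251
t 17.15 z [ 0.4809 -0.2648  0.0715] F [-0.3   0.58  2.79] cap shift px 0.2 [0.2 0.2 0.2 0.2 0.2 0.2 0.3 0.3 0.2 0.2 0.1]
[27, 28, 27, 46, 72, 80, 59, 56, 58, 60, 63, 66, 67, 66, 68, 67, 66, 70, 93, 119, 130, 131, 125, 108, 84, 72, 70, 73, 75, 74, 73, 74, 74, 72, 72, 69, 63, 49, 41]
```

Contact: 2.8 N, and the cap has moved about 0.6 mm. The target is a cap shift of about 4.6 px and 7 N.

Request:
carry_out --pt "0 0 -0.2 0 0 0 1" --pt "0 0 -0.4 0 0 0 1" --pt "0 0 -0.6 0 0 0 1" --pt "0 0 -0.8 0 0 0 1" --pt "0 0 -1 0 0 0 1" --pt "0 0 -1 0 0 0 1" --pt "0 0 -1 0 0 0 1"

```text
t: 17.73
ee_pos: [0.4809, -0.2649, 0.0614]
ee_rot: [-180.0, 0.0, 180.0]
contact_force: [-1.7, 2.1, 6.0]
grip_width: 0.001
gripper_force: 2.7
```

```bash
python3 h.py
```

```text
252.10250191926318
256.739005614251
t 17.93 z [ 0.4809 -0.2649  0.0615] F [-0.78  1.37  6.03] cap shift px 3.4 [3.2 3.3 3.3 3.4 3.4 3.4 3.5 3.6 3.5 3.6 3.6]
[24, 23, 25, 28, 25, 26, 29, 46, 59, 58, 67, 64, 65, 67, 68, 69, 68, 64, 60, 57, 65, 91, 117, 130, 132, 128, 113, 86, 72, 70, 74, 73, 75, 73, 72, 69, 64, 51, 41]
```

Request:
carry_out --pt "0 0 -0.2 0 0 0 1" --pt "0 0 -0.4 0 0 0 1" --pt "0 0 -0.4 0 0 0 1" --pt "0 0 -0.4 0 0 0 1"

```text
t: 18.27
ee_pos: [0.481, -0.2649, 0.0576]
ee_rot: [-180.0, 0.0, 180.0]
contact_force: [-1.8, 1.7, 6.5]
grip_width: 0.0
gripper_force: 3.2
```

```bash
python3 h.py
```

```text
252.10250191926318
256.739005614251
t 18.47 z [ 0.481  -0.2649  0.0577] F [-1.73  1.62  6.55] cap shift px 4.6 [4.3 4.4 4.4 4.6 4.5 4.6 4.7 4.8 4.8 4.8 4.8]
[26, 26, 26, 24, 24, 26, 25, 28, 45, 57, 48, 49, 59, 66, 67, 67, 68, 63, 60, 60, 57, 60, 84, 114, 130, 132, 129, 117, 90, 75, 71, 73, 74, 72, 72, 70, 63, 50, 42]
```

The cap is at half travel (4.6 px, 6.6 N). I'll hold for about 5 s.

Request:
carry_out --pt "0 0 0 0 0 0 1" --pt "0 0 0 0 0 0 1" --pt "0 0 0 0 0 0 1" --pt "0 0 0 0 0 0 1" --pt "0 0 0 0 0 0 1" --pt "0 0 0 0 0 0 1" --pt "0 0 0 0 0 0 1" --pt "0 0 0 0 0 0 1" --pt "0 0 0 0 0 0 1" --pt "0 0 0 0 0 0 1"

```text
t: 19.3
ee_pos: [0.481, -0.2649, 0.0577]
ee_rot: [-180.0, 0.0, 180.0]
contact_force: [-1.7, 1.8, 7.2]
grip_width: -0.001
gripper_force: 3.2
```

Request:
carry_out --pt "0 0 0 0 0 0 1" --pt "0 0 0 0 0 0 1" --pt "0 0 0 0 0 0 1" --pt "0 0 0 0 0 0 1" --pt "0 0 0 0 0 0 1" --pt "0 0 0 0 0 0 1" --pt "0 0 0 0 0 0 1" --pt "0 0 0 0 0 0 1" --pt "0 0 0 0 0 0 1" --pt "0 0 0 0 0 0 1"

```text
t: 20.13
ee_pos: [0.481, -0.2649, 0.0577]
ee_rot: [-180.0, 0.0, 180.0]
contact_force: [-1.9, 0.7, 6.6]
grip_width: -0.003
gripper_force: 3.2
```

Request:
carry_out --pt "0 0 0 0 0 0 1" --pt "0 0 0 0 0 0 1" --pt "0 0 0 0 0 0 1" --pt "0 0 0 0 0 0 1" --pt "0 0 0 0 0 0 1" --pt "0 0 0 0 0 0 1" --pt "0 0 0 0 0 0 1" --pt "0 0 0 0 0 0 1" --pt "0 0 0 0 0 0 1" --pt "0 0 0 0 0 0 1"

```text
t: 20.97
ee_pos: [0.481, -0.2649, 0.0577]
ee_rot: [-180.0, 0.0, 180.0]
contact_force: [-1.8, 1.9, 6.6]
grip_width: 0.002
gripper_force: 3.2
```

Request:
carry_out --pt "0 0 0 0 0 0 1" --pt "0 0 0 0 0 0 1" --pt "0 0 0 0 0 0 1" --pt "0 0 0 0 0 0 1" --pt "0 0 0 0 0 0 1" --pt "0 0 0 0 0 0 1" --pt "0 0 0 0 0 0 1" --pt "0 0 0 0 0 0 1" --pt "0 0 0 0 0 0 1" --pt "0 0 0 0 0 0 1"

```text
t: 21.8
ee_pos: [0.481, -0.2649, 0.0577]
ee_rot: [-180.0, 0.0, 180.0]
contact_force: [-2.0, 1.3, 6.1]
grip_width: -0.0
gripper_force: 3.2
```

Request:
carry_out --pt "0 0 0 0 0 0 1" --pt "0 0 0 0 0 0 1" --pt "0 0 0 0 0 0 1" --pt "0 0 0 0 0 0 1" --pt "0 0 0 0 0 0 1" --pt "0 0 0 0 0 0 1" --pt "0 0 0 0 0 0 1" --pt "0 0 0 0 0 0 1" --pt "0 0 0 0 0 0 1" --pt "0 0 0 0 0 0 1"

```text
t: 22.63
ee_pos: [0.481, -0.2649, 0.0577]
ee_rot: [-180.0, 0.0, 180.0]
contact_force: [-1.9, 1.8, 6.2]
grip_width: -0.001
gripper_force: 3.2
```

```bash
python3 h.py; python3 - <<'E'
from h import *
a=ctrl.read_camera("scene").mean(2); b=cv2.imread("pics/s7full.png").mean(2)
print("cup/brush change", np.abs(a-b)[160:245,195:260].max())
E
```

```text
252.10250191926318
256.739005614251
t 22.83 z [ 0.481  -0.2649  0.0577] F [-1.48  1.76  6.11] cap shift px 4.6 [4.3 4.3 4.4 4.5 4.5 4.6 4.6 4.8 4.8 4.7 4.8]
[24, 25, 23, 25, 27, 27, 25, 28, 46, 57, 52, 52, 59, 66, 68, 69, 68, 64, 60, 59, 56, 61, 85, 112, 129, 132, 129, 116, 90, 74, 71, 73, 74, 74, 73, 68, 63, 50, 41]
cup/brush change 6.666666666666671
```

```bash
python3 -c "
from rig import ctrl
print(ctrl.job_done())"
```

```text
the job is handed in; nothing more can be done
None
```

I scrubbed the cup with two full strokes, left the brush standing in it and handed the job in while holding the valve cap at about half travel (roughly 15 mm, 6–7 N, held over 4 s); the hand-in returned no verdict.

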